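Set the massage post to its length mark and close the cam

TASK

Lift the wooden-headed massage post up off the forked hook and lower its steel shaft into the sleeve of the round-based stand until the orange ring on the shaft is level with the top of the sleeve. Holding it at that mark, swing the orange cam lever fully closed; the post slides freely and would drop if let go, so finish still gripping its head with the ring at the mark. Do not move the lever before the post is at its mark, and leave the other things on the shelf undisturbed.

Things in the scene. Friction and masses are not known exactly. Their poses are not given: they have to be found in the camera images.
- post: Massage post, loose, ~0.2 kg, hangs upright in the fork. Origin: centre of its head's flat underside; z up. Round, any yaw. Pale wooden head 36 mm diameter: straight sides z 0 to 48 mm, low dome to 57 mm. Steel shaft 18 mm diameter below, to z -100 mm, last 6 mm tapered to 10 mm. Grip the head's sides from above some 28 mm over the origin, so the fingertips clear the fork.
- mark (a point): Centre of the orange ring (5 mm wide) on the post's shaft, on its axis 25 mm below the underside of the head; two thin black rings lie lower. Axes as post.
- hook_stand: Fixed forked hook on a dark stand, origin on the table under the hanging place. Two level prongs along its x, 24 mm apart inside, 11 mm wide; the shaft hangs between, the head rests on them. Open end towards its -x; prong tips, 29 to 36 mm from the hanging place, turn up 10 mm above the prongs. Pillar, no higher than the prongs, 75 mm towards +x. Base plate 130 x 110 mm.
- hang_point (a point): Point between the prongs at the height of their tops (165 mm above the table), within 4 mm of where the post's origin hangs; axes as hook_stand. Lift the post over 12 mm to pass the tips (then out along -x), or 115 mm to draw the whole shaft out upwards.
- base: Fixed stand for the post: round dark base plate (120 mm diameter, 14 mm thick) with an upright grey sleeve, 39 mm outer, 23 mm bore, open at its top 125 mm above the table, bore 109 mm deep: a post let go drops until its head meets the sleeve. A black collar, 52 mm diameter, rings the top, flush with it. Origin under the centre, z up.
- collar (a point): Centre of the sleeve's open top (125 mm above the table), axes as base. The orange ring belongs level with this point. A small dark stop tab sticks out from the collar just behind where the closed lever comes to lie.
- cam_lever (a joint): Angle of the orange cam lever about the sleeve's axis (rad): 0 open, 0.8 fully closed (hard stop), starts at 0 to 0.1. Grows counter-clockwise seen from above. Needs about 0.12 N m (3 N at the paddle), stays where left, no spring; it does not clamp the post here. At 0 the lever points along base's +x, at q it points q counter-clockwise of that.
- paddle (a point): Middle of the lever's upright orange plate, 44 mm off the sleeve's axis, 34 mm above its top; x outward. Plate 8 mm thick, 24 to 64 mm off the axis, to 70 mm above the sleeve. Gripping the head at the mark with the finger line 0.95 rad clockwise of the lever is clear of it; turning the wrist counter-clockwise about the post, a finger meets it some 0.5 rad from the lever and sweeps it shut.
- bottle: Bystander, loose: stainless steel bottle with flip lid, 72 mm diameter, 266 mm high, origin under its centre.
- cork_block: Bystander, loose: sky-blue cork block 60 x 140 x 225 mm leaning on the bottle; origin at the middle of the edge it stands on.
- diffuser: Bystander, loose: white ceramic diffuser with a press button on top, 112 mm diameter, about 120 mm high, origin under its centre.
- tray: Bystander, loose: bamboo tray 170 x 60 x 30 mm (long side along its x) with three wooden massage balls, origin under its centre.
- ball0_center (a point): Centre of a wooden massage ball, 42 mm diameter, in the tray.
- ball1_center (a point): Centre of the second wooden ball.
- ball2_center (a point): Centre of the third wooden ball.
- bowl: Bystander, loose: blue ceramic bowl, 110 mm across, 45 mm high, origin under its centre.
- oil: Bystander, loose: small amber oil bottle, 40 mm diameter, 90 mm high, origin under its centre.
There are look-alikes about, which are no part of the job. What is shaped like the base but pink or yellow is not meant.

How it is judged:
On the way, in this order (a step that is already met when the one before it is completed fails the run):
1. the post is lifted off the fork in the fingers (z of post in the frame of hang_point above 0.012 m and contact force between post and the fingers above 2 N), for 0.2 s.
2. the post is in the sleeve with the orange ring level with its top, held, the lever still open (z of mark in the frame of collar between -0.006 and 0.006 m and horizontal distance between mark and collar below 0.008 m and angle between post's own z axis and vertical below 0.12 rad and contact force between post and the fingers above 2 N and value of joint cam_lever below 0.25 rad), for 0.2 s.
3. the lever is closed with the post held at the mark (z of mark in the frame of collar between -0.006 and 0.006 m and horizontal distance between mark and collar below 0.008 m and angle between post's own z axis and vertical below 0.12 rad and contact force between post and the fingers above 2 N and value of joint cam_lever above 0.7 rad), for 0.2 s.
At the end, for the whole second after the job is handed in: The post stands in the sleeve, upright within 0.12 rad and on its axis within 8 mm, its orange ring within 6 mm of the height of the sleeve's top; the lever reads more than 0.7 rad; the fingers still grip the post with more than 2 N, and at that height nothing else can carry it; the post is at rest (all of step 3 and linear speed of post below 0.03 m/s); the arm keeps its last pose, push and grip.
It fails at once if the lever is swung (beyond 0.25 rad) while the post's ring is more than 10 mm from the sleeve's top (value of joint cam_lever above 0.25 rad and distance between mark and collar above 0.01 m).
It fails at once if the post is dropped or laid over (tilted beyond 0.8 rad) (angle between post's own z axis and vertical above 0.8 rad).
It fails at once if a bystander is shifted by more than 30 mm (distance of any of bottle, cork_block, diffuser, tray, bowl, oil from where it was at the start of the episode above 0.03 m or distance of any of ball0_center, ball1_center, ball2_center from where it was at the start of the episode above 0.04 m).
It also fails if it takes over 53 s, if anything falls off the work surface, if the arm or the gripper's body presses on something with over 40 N, if the wrist force passes 120 N, or if a joint passes its speed limit or range.

ROBOT

A 6-joint arm with a two-finger parallel gripper is mounted at the origin on the work surface. World frame = base frame: x ahead of the robot, y to its left, z up, the work surface at z = 0. Lengths are in m, angles in rad, forces in N, time in s.
With the tool pointing down it reaches from about 0.275 to 0.825 m from the base axis. Payload 4.9 kg.
Tool frame: the origin (TCP) lies midway between the tips of the shut fingers; the grasp point (between the pads) lies 19 mm behind it (bot.grip_depth is the distance from the TCP to the grasp point, in m); z points along the fingers, y is the line along which they close (so a half turn about z gives the same grasp; the last joint's range is limited). The gripper opens to 85 mm and grips with 20 to 120 N. Pads are 22 mm wide; open, the fingers measure 114 mm over their backs; the gripper's body (76 mm by 85 mm) begins 54 mm behind the grasp point. The pads swing forward as they close: fully open they stand 13 mm farther back than shut.
Start: joints at [1.198, 0.326, -0.193, 1.052, 0, 1.437], TCP at [0.13, 0.534, 0.231] pointing down, gripper open.
Joint ranges: [-2.65, 2.65], [-0.97, 1.79], [-1.3, 1.35], [-1.93, 2.1], [-1.47, 1.37], [-3.14, 3.14]. Speed limits (rad/s): [2.57, 2.57, 3.14, 3.14, 3.14, 3.14].

INTERFACE

Orientations are given as a unit quaternion [w, x, y, z].
In Python, from cell import bot gives the robot as it stands. Calls block until the motion is done:
- bot.move_pose(position, orientation): joint-space move of the TCP to a pose.
- bot.move_linear(position, speed=0.15, rotation=None, until_force=None): straight line of the TCP; rotation=None keeps the orientation; speed is the mean speed in m/s. With until_force (N) it stops when the force on the tool has changed by that much, and returns True; else False.
- bot.goto_joints(angles): joint-space move.
- bot.set_gripper(opening, grasp_force=None): opening from 0.0 (shut) to 1.0 (fully open); grasp_force is the grip in N (None keeps the last); returns when the fingers have stopped.
- bot.wait(seconds).
- bot.solve_ik(position, orientation): joint angles nearest the present ones, or None.
- bot.camera(name): name is "side" or "top"; returns the picture (400x640x3 uint8, red, green, blue); there is no depth.
- bot.calibration(name): a dict with "mtx" (3x3 intrinsics, pixels), "k1" (the pictures are not rectified: a ray, as slopes to the right and down, at radius r is drawn at 1 + k1 r^2 times it, then the intrinsics apply), "extrinsics" (4x4, takes a point from world to camera coordinates). Camera axes: x right, y down, z forward; pixel columns grow to the right and rows downward; lengths in m; the calibration is good to about 2 mm. A picture is of the moment at which its call begins. calibration takes no time and is no camera call.
A pose or a line that the arm cannot do raises bot.PlanningError and nothing moves.
- bot.close_job(): hands the job in; it is judged then, once.
Trained networks look in the newest picture that a camera, given by its name, has taken for a name from the list of things; names that differ only in an ending like _2 or _b are one class to them, and where a whole thing is asked for, a point or a joint stands for the part that bears it (a point fixed in the world has none). Each returns a list of dicts, best first, with "confidence" (0 to 1); they miss things now and then, are a little off and sometimes report something else, mostly with a low value. They report only what shows in the picture. A call takes as long as a camera call. They do not tell look-alikes from the thing itself.
- bot.search_frame(camera, thing): "bbox" ([left, top, width, height] in pixels, round what is visible of it).
Readings, each from a call of its own:
- bot.read_clock(): time.
- bot.read_joint_positions(): joint angles.
- bot.read_joint_vel(): joint speeds.
- bot.read_joint_efforts(): joint torques, N m.
- bot.read_position(): TCP position.
- bot.read_tool_rot(): TCP orientation.
- bot.read_ft_force(): force on the tool from outside, world axes, zero at the start.
- bot.read_moment(): the same for the moment, N m.
- bot.read_gripper_width(): opening from 0.0 (shut) to 1.0 (fully open).
- bot.read_finger_force(): force on a finger pad.
Only numpy, scipy, OpenCV 4.12 (cv2) and the standard library are available. Lean on these libraries where they do the work, as an engineer would, in place of code of your own. Each camera call takes 0.05 s, during which the arm holds its last target. There are 200 camera calls.

## Working session

There is one attempt and no reset: what is moved stays moved. The work goes in short steps, each a Python script; the robot and the scene stay as the last script left them, time stands still between calls to the robot, and variables do not carry over. Pictures are saved under pics/ and viewed, at most 10 in all, crops included, and the job is handed in when it is done.

```bash
mkdir -p pics; ls; cat > h.py <<'E'
import numpy as np, cv2
from cell import bot
def ray(cam,px):
    c=bot.calibration(cam);K=np.array(c["mtx"]);k=c["k1"];T=np.array(c["extrinsics"])
    d=(np.linalg.inv(K)@[px[0],px[1],1])[:2];u=d.copy()
    for _ in range(30): u=d/(1+k*(u@u))
    R=T[:3,:3];v=R.T@np.r_[u,1];return -R.T@T[:3,3],v/np.linalg.norm(v)
def proj(cam,p):
    c=bot.calibration(cam);K=np.array(c["mtx"]);k=c["k1"];T=np.array(c["extrinsics"])
    q=T[:3,:3]@np.asarray(p,float)+T[:3,3];u=q[:2]/q[2];u=u*(1+k*(u@u));return (K@np.r_[u,1])[:2]
def at_z(cam,px,z):
    o,v=ray(cam,px);return o+v*(z-o[2])/v[2]
def tri(obs):
    A=0;b=0
    for cam,px in obs:
        o,v=ray(cam,px);P=np.eye(3)-np.outer(v,v);A=A+P;b=b+P@o
    x=np.linalg.solve(A,b);return x,[np.linalg.norm(proj(c,x)-p) for c,p in obs]
def save(cam,name):
    im=bot.camera(cam);cv2.imwrite(f"pics/{name}.png",im[:,:,::-1]);return im
E
python3 - <<'E'
from h import *
for c in ("side","top"):
    save(c,c+"0");k=bot.calibration(c);print(c,np.round(k["mtx"],1).tolist(),k["k1"],np.round(k["extrinsics"],3).tolist(),ray(c,(320,200)))
    for t in ("post","mark","hook_stand","base","collar","cam_lever","paddle","bottle","cork_block","diffuser","tray","bowl","oil"):
        print(t,[(np.round(d["bbox"]).astype(int).tolist(),round(d["confidence"],2)) for d in bot.search_frame(c,t)][:4])
print(bot.read_clock(),bot.read_tool_rot())
E
```

```text
pics
side [[492.5, 0.0, 320.8], [0.0, 492.5, 197.3], [0.0, 0.0, 1.0]] -6.259941028140568e-05 [[-0.999, -0.045, 0.015, 0.564], [-0.035, 0.498, -0.866, 0.174], [0.031, -0.866, -0.5, 1.338], [0.0, 0.0, 0.0, 1.0]] (array([0.52715787, 1.09718183, 0.81030138]), array([ 0.03280386, -0.86296358, -0.50420012]))
post [([320, 152, 14, 52], 0.89)]
mark [([323, 152, 10, 47], 0.97)]
hook_stand [([289, 164, 54, 64], 0.61)]
base [([201, 235, 55, 101], 0.8), ([306, 233, 57, 91], 0.63), ([392, 252, 52, 92], 0.55)]
collar [([390, 252, 56, 92], 0.75), ([310, 233, 52, 85], 0.63), ([201, 238, 54, 98], 0.6)]
cam_lever [([390, 253, 44, 45], 0.84), ([202, 237, 35, 52], 0.75), ([310, 231, 41, 49], 0.7)]
paddle [([392, 250, 42, 47], 0.83), ([201, 237, 38, 57], 0.7), ([308, 231, 39, 48], 0.62)]
bottle [([336, 106, 26, 74], 0.96)]
cork_block [([354, 108, 42, 76], 0.78)]
diffuser [([230, 218, 45, 51], 0.63)]
tray [([341, 232, 66, 32], 0.68), ([320, 154, 15, 48], 0.49)]
bowl [([279, 335, 52, 46], 0.87), ([289, 163, 54, 65], 0.28)]
oil [([358, 340, 19, 38], 0.97)]
top [[430.1, 0.0, 324.5], [0.0, 430.1, 201.3], [0.0
[... 393 characters left out ...]
[226, 193, 41, 49], 0.96), ([210, 106, 38, 56], 0.8), ([208, 261, 42, 44], 0.68)]
collar [([202, 263, 45, 41], 0.84), ([205, 106, 42, 54], 0.67), ([227, 192, 38, 46], 0.61)]
cam_lever [([208, 258, 21, 36], 0.92), ([229, 196, 16, 29], 0.73), ([211, 106, 25, 35], 0.57)]
paddle [([212, 107, 24, 39], 0.76), ([228, 192, 22, 36], 0.7), ([211, 259, 19, 37], 0.53)]
bottle [([461, 200, 58, 33], 0.96)]
cork_block [([459, 225, 83, 55], 0.76)]
diffuser [([280, 123, 38, 40], 0.83), ([159, 184, 35, 40], 0.31)]
tray [([305, 222, 33, 63], 0.87)]
bowl [([159, 184, 35, 38], 0.98), ([305, 222, 32, 61], 0.62)]
oil [([167, 234, 22, 15], 0.76)]
1.4 [-9.98653666e-06  1.19110596e-01  9.92880993e-01 -3.28468386e-07]
```

```bash
python3 - <<'E'
import cv2
a=cv2.imread("pics/side0.png");cv2.imwrite("pics/s1.png",cv2.resize(a[90:390,190:450],None,fx=2,fy=2,interpolation=cv2.INTER_CUBIC)) 
a=cv2.imread("pics/top0.png");cv2.imwrite("pics/t1.png",cv2.resize(a[90:310,150:550],None,fx=2,fy=2,interpolation=cv2.INTER_CUBIC))
E
```

```text
(no output)
```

View pics/s1.png

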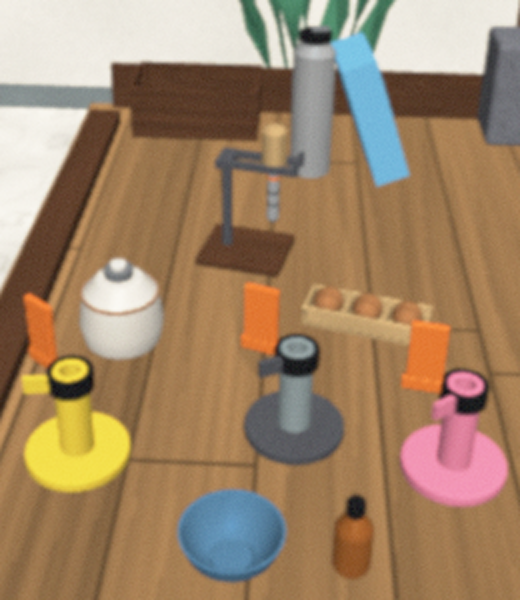

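View pics/t1.png

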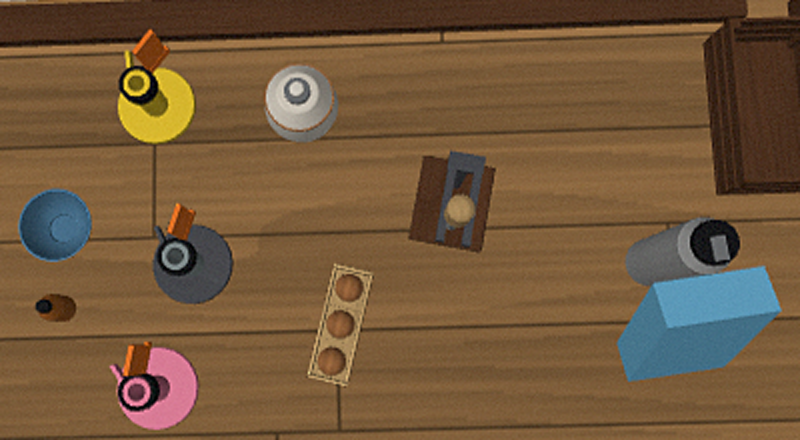

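The side crop shows three look-alikes: yellow with its collar at side px (225,278), grey/dark at (338,263) and pink at (422,283). The grey sleeve on the dark base is the one meant, since pink and yellow are ruled out. It is at about (238,218) in the top view, and the post head is at about side (327,155) and top (380,194). I'll confirm in one enlarged composite crop.

```bash
python3 - <<'E'
import cv2,numpy as np
s=cv2.imread("pics/side0.png");t=cv2.imread("pics/top0.png")
f=lambda a,x,y:cv2.resize(a[y:y+50,x:x+66],(396,300),interpolation=cv2.INTER_CUBIC)
cv2.imwrite("pics/z1.png",np.vstack([np.hstack([f(s,305,228),f(t,212,183)]),np.hstack([f(s,290,147),f(t,350,165)])]))
E
```

```text
(no output)
```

View pics/z1.png

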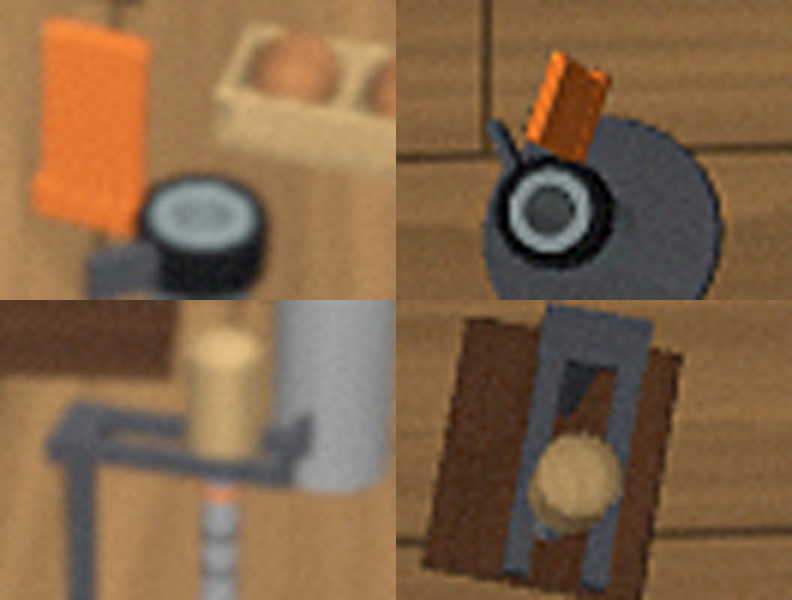

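The crop confirms the grey sleeve on the dark plate with its stop tab and orange lever. Its collar face is centred at side (338.7,263.8) and top (237.6,218); the post head top edge is at side (327.6,156) and top (380,194).

```bash
python3 - <<'E'
from h import *
np.set_printoptions(precision=4,suppress=True)
h=-.4
print("collar",tri([("side",(305+202/6+h,228+215/6+h)),("top",(212+153.5/6+h,183+210/6+h))]))
# head: side underside centre ~ (224,455)/6 ; top-edge circle centre ~ (226,357)
print("headtop48",tri([("side",(290+225/6+h,147+57/6+h)),("top",(350+180/6+h,165+176/6+h))]))
print("ring side ->", ray("side",(290+220/6+h,147+(493-300)/6+h)))
T=lambda x,y,z:at_z("top",(350+(x-396)/6+h,165+(y-300)/6+h),z)
print("prong tips",T(516,575,.175),T(594,585,.175),"far",T(548,365,.165),T(625,375,.165), "pillar end",T(598,315,.165))
L=lambda x,y,z:at_z("top",(212+(x-396)/6+h,183+y/6+h),z)
# plate top edges (z .195): bright orange strip is side face; top face
print("plate top corners",L(558,52,.195),L(608,75,.195),L(545,120,.195),L(585,160,.195))
print("tab",L(493,125,.12))
a=cv2.imread("pics/top0.png");
E
python3 - <<'E'
import cv2
a=cv2.imread("pics/top0.png");b=cv2.imread("pics/side0.png")
import numpy as np
cv2.imwrite("pics/z2.png",np.hstack([cv2.resize(a[188:228,218:253],(390,446),interpolation=cv2.INTER_CUBIC),cv2.resize(b[228:268,303:338],(390,446),interpolation=cv2.INTER_CUBIC)]))
E
```

```text
collar (array([0.5179, 0.2044, 0.1242]), [np.float64(0.23928695769782155), np.float64(0.1970218950133227)])
headtop48 (array([ 0.5583, -0.1795,  0.2104]), [np.float64(0.28165477715000886), np.float64(0.3160386884198335)])
ring side -> (array([0.5272, 1.0972, 0.8103]), array([ 0.0216, -0.8844, -0.4663]))
prong tips [ 0.5218 -0.1554  0.175 ] [ 0.5164 -0.1891  0.175 ] far [ 0.6165 -0.1742  0.165 ] [ 0.611  -0.2081  0.165 ] pillar end [ 0.6385 -0.1974  0.165 ]
plate top corners [0.5794 0.1846 0.195 ] [0.5687 0.1628 0.195 ] [0.5498 0.1902 0.195 ] [0.5318 0.1728 0.195 ]
tab [0.5591 0.2317 0.12  ]
```

View pics/z2.png

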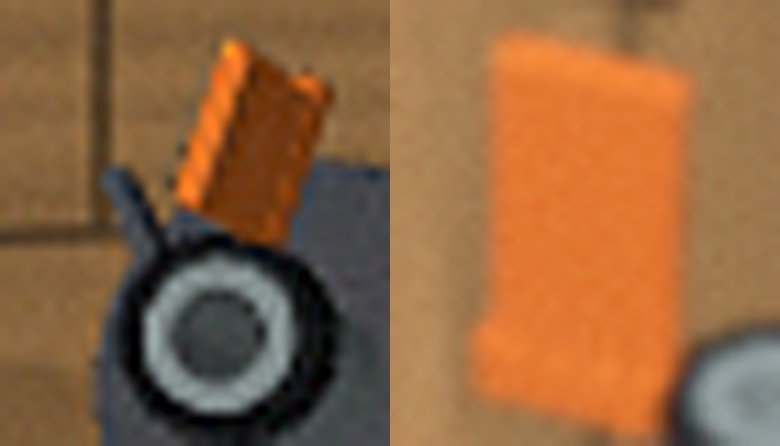

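```bash
cat >> h.py <<'E'
from scipy.spatial.transform import Rotation as Ro
def quat(phi):
    c,s=np.cos(phi),np.sin(phi);q=Ro.from_matrix(np.array([[-s,c,0],[c,s,0],[0,0,-1]]).T).as_quat();return q[[3,0,1,2]]
POST=np.array([.5583,-.1797,.165]);COL=np.array([.5179,.2044,.125]);FK=-.197
E
python3 - <<'E'
from h import *
np.set_printoptions(precision=3,suppress=True)
for p in ((238.8,192.0),(234.3,205.5)):
    d=at_z("top",p,.195)[:2]-COL[:2];print("lever",np.hypot(*d),np.arctan2(d[1],d[0]))
for f in (FK+np.pi/2,FK-np.pi/2): print("post",f,[bot.solve_ik(POST+[0,0,z],quat(f)) for z in (.009,.16)])
for f in (-1.28,-.05,.2,-1.28+np.pi,-.05+np.pi,.2+np.pi): print("col",f,[bot.solve_ik(COL+[0,0,z],quat(f)) for z in (.034,.194)])
m=lambda q:Ro.from_quat(np.roll(q,-1)).as_matrix()
print(m(bot.read_tool_rot())[:,1],m(quat(.3)))
E
```

```text
lever 0.06294267382413822 -0.3281710578639053
lever 0.025911609162043468 -0.34032810768384525
post 1.3737963267948965 [array([-0.437,  0.435, -0.181,  0.954,  0.   , -0.24 ]), array([-0.437,  0.357,  0.089,  1.303,  0.   , -0.24 ])]
post -1.7677963267948966 [array([-0.437,  0.435, -0.181,  0.954,  0.   ,  2.901]), array([-0.437,  0.357,  0.089,  1.303,  0.   ,  2.901])]
col -1.28 [array([ 0.243,  0.397, -0.284,  0.89 ,  0.   ,  3.094]), array([ 0.243,  0.299, -0.008,  1.265,  0.   ,  3.094])]
col -0.05 [array([ 0.243,  0.397, -0.284,  0.89 ,  0.   ,  1.864]), array([ 0.243,  0.299, -0.008,  1.265,  0.   ,  1.864])]
col 0.2 [array([ 0.243,  0.397, -0.284,  0.89 ,  0.   ,  1.614]), array([ 0.243,  0.299, -0.008,  1.265,  0.   ,  1.614])]
col 1.861592653589793 [array([ 0.243,  0.397, -0.284,  0.89 ,  0.   , -0.047]), array([ 0.243,  0.299, -0.008,  1.265,  0.   , -0.047])]
col 3.0915926535897933 [array([ 0.243,  0.397, -0.284,  0.89 ,  0.   , -1.277]), array([ 0.243,  0.299, -0.008,  1.265,  0.   , -1.277])]
col 3.3415926535897933 [array([ 0.243,  0.397, -0.284,  0.89 ,  0.   , -1.527]), array([ 0.243,  0.299, -0.008,  1.265,  0.   , -1.527])]
[ 0.237  0.972 -0.   ] [[-0.296  0.955  0.   ]
 [ 0.955  0.296  0.   ]
 [ 0.     0.    -1.   ]]
```

```bash
python3 - <<'E'
from h import *
np.set_printoptions(precision=4,suppress=True)
bot.move_linear([.13,.534,.33],speed=.2)
q=quat(FK+np.pi/2)
bot.move_pose(POST+[0,0,.15],q)
bot.set_gripper(.8,40)
print(bot.read_clock(),bot.read_position())
print(bot.move_linear(POST+[0,0,.012],speed=.12,until_force=8), bot.read_position(),bot.read_ft_force())
bot.set_gripper(0,40)
print(bot.read_gripper_width()*85,bot.read_finger_force(),bot.read_ft_force(),bot.read_position())
bot.move_linear(POST+[0,0,.027],speed=.05)
bot.wait(.3);print(bot.read_finger_force(),bot.read_ft_force(),bot.read_position())
bot.move_linear(POST+[0,0,.172],speed=.15)
print(bot.read_clock(),bot.read_gripper_width()*85,bot.read_finger_force(),bot.read_ft_force())
E
```

```text
5.2833 [ 0.5584 -0.1794  0.315 ]
False [ 0.5588 -0.1799  0.1778] [-0.1336 -0.8954  1.4346]
35.215689239555495 39.863088726997375 [-1.7199 -1.1701  5.1871] [ 0.5587 -0.1802  0.1778]
40.025219321250916 [ 0.4166  0.462  -3.0369] [ 0.5581 -0.1796  0.1917]
8.8417 34.628835332911244 40.0285667181015 [ 0.2248 -0.1366 -1.8542]
```

```bash
python3 - <<'E'
from h import *
np.set_printoptions(precision=4,suppress=True)
q=quat(-.334-.95+np.pi)
bot.move_pose(COL+[0,0,.172+.015],q)
bot.wait(.3);print(bot.read_clock(),bot.read_position(),bot.read_gripper_width()*85)
s=save("side","side2")[:,:,::-1];t=save("top","top2")[:,:,::-1]
print("expect tip side",proj("side",COL+[0,0,.075]),"ring",proj("side",COL+[0,0,.15]),"col top",proj("top",COL))
f=lambda a,x,y:cv2.resize(a[y:y+100,x:x+66],(396,600),interpolation=cv2.INTER_CUBIC)
cv2.imwrite("pics/z3.png",np.hstack([f(s,305,190),f(t,200,160)]))
E
```

```text
10.5833 [0.5183 0.2037 0.312 ] 35.098144707771034
expect tip side [339.1447 235.7003] ring [340.338  206.3204] col top [237.0855 217.7561]
```

View pics/z3.png

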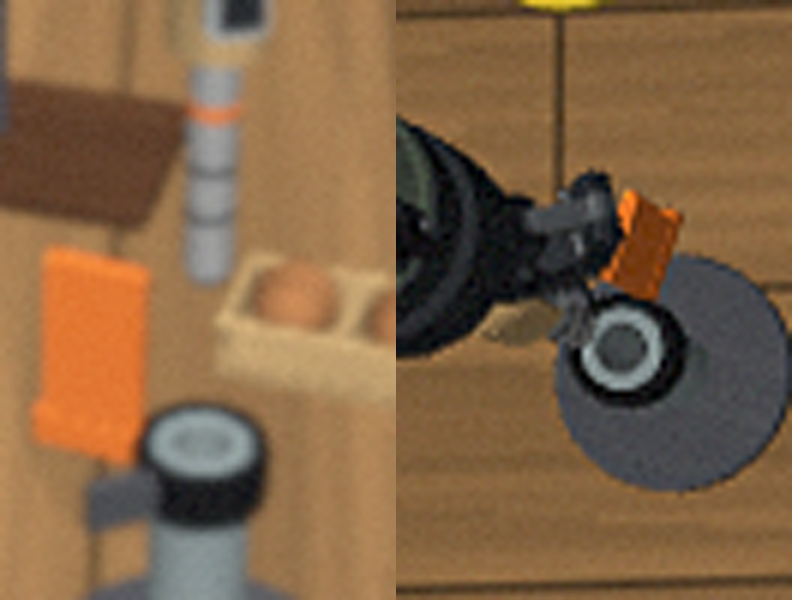

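The shaft hangs upright over the grey collar. The ring is at side (340,208.6) and the tip at (339.6,237), both close to the prediction, so I'll lower with force monitoring.

```bash
python3 - <<'E'
from h import *
np.set_printoptions(precision=4,suppress=True)
for z in (.105,.08,.037):
    r=bot.move_linear(COL+[0,0,z],speed=.06,until_force=6)
    print(z,r,bot.read_position(),bot.read_ft_force(),bot.read_gripper_width()*85)
    if r: break
s=save("side","side3")[:,:,::-1];t=save("top","top3")[:,:,::-1]
f=lambda a,x,y:cv2.resize(a[y:y+60,x:x+66],(396,360),interpolation=cv2.INTER_CUBIC)
cv2.imwrite("pics/z4.png",np.hstack([f(s,305,220),f(t,200,170)]));print(bot.read_clock())
E
```

```text
0.105 False [0.5182 0.2045 0.2304] [-0.2327  0.198  -2.0293] 34.79237974460031
0.08 False [0.5177 0.2044 0.2046] [ 0.7534 -0.5415 -2.6563] 34.68663978821017
0.037 False [0.5181 0.2045 0.1622] [ 0.1567 -0.1109 -2.8836] 34.930991266559936
13.7333
```

View pics/z4.png

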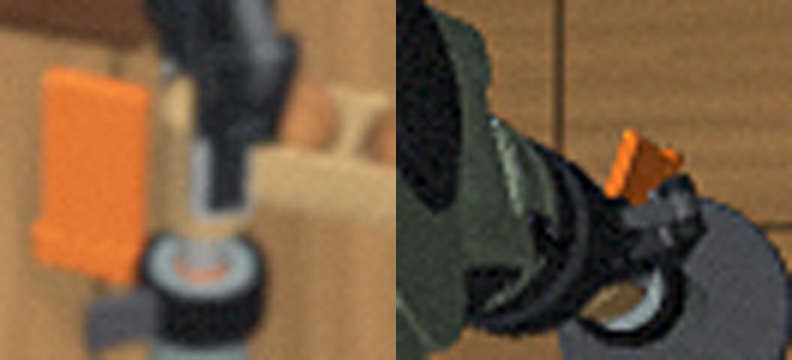

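The ring shows just inside the bore mouth at about side (338.5,265). I'll measure its height from the pixel profile.

```bash
python3 - <<'E'
from h import *
np.set_printoptions(precision=1,suppress=True)
a=cv2.imread("pics/side3.png").astype(int)
for y in range(252,276): print(y,[tuple(a[y,x,::-1]) and int(a[y,x,2]-a[y,x,0]) for x in range(332,346)], [int(v) for v in a[y,338:340].mean(0)])
d=COL-ray("side",(338,264))[0];n=-d[:2]/np.hypot(*d[:2])
for dz in (-.006,-.0025,0,.0025,.005,.025): print(dz,proj("side",COL+np.r_[n*.009,dz]), proj("side",COL+np.r_[n*.018,dz]))
print("rim bore front",proj("side",COL+np.r_[n*.0115,0]),"back",proj("side",COL-np.r_[n*.0115,0]),"sleeve front",proj("side",COL+np.r_[n*.0195,0]),proj("side",COL-np.r_[n*.0195,0]))
E
```

```text
252 [63, 66, 68, 60, 31, 5, -4, -5, -4, -6, -4, -4, -7, 6] [124, 122, 119]
253 [59, 65, 67, 60, 36, 10, -1, -7, -7, -7, -6, -5, -2, 7] [123, 122, 119]
254 [61, 65, 65, 63, 38, 10, -2, -3, -1, -1, 1, 1, 2, 8] [129, 128, 126]
255 [62, 65, 69, 67, 47, 23, 10, 1, 8, 12, 17, 17, 16, 22] [141, 145, 146]
256 [65, 63, 67, 68, 62, 44, 31, 24, 27, 32, 41, 43, 43, 45] [143, 158, 170]
257 [58, 59, 65, 67, 73, 68, 66, 61, 60, 63, 66, 64, 59, 61] [124, 161, 188]
258 [37, 40, 50, 59, 68, 74, 76, 77, 73, 73, 70, 61, 53, 50] [111, 156, 188]
259 [1, 5, 18, 32, 43, 51, 57, 58, 59, 56, 44, 32, 25, 23] [124, 156, 181]
260 [-11, -10, -2, 7, 16, 21, 26, 27, 26, 18, 8, -3, -6, -6] [143, 158, 169]
261 [-14, -10, -7, 2, 2, 5, 2, 6, 7, 2, -6, -12, -10, -14] [155, 158, 159]
262 [-13, -8, 9, 9, 3, 2, 1, 1, 0, 1, -1, -9, -11, -11] [155, 157, 156]
263 [-12, 1, 29, 29, 11, 2, 2, 4, 7, 18, 15, 2, -11, -12] [156, 156, 159]
264 [-13, 4, 40, 46, 35, 22, 20, 22, 35, 47, 39, 6, -9, -14] [147, 153, 168]
265 [-14, -5, 24, 52, 55, 62, 60, 62, 75, 73, 44, 6, -9, -13] [127, 145, 188]
266 [-11, -11, 2, 24, 51, 65, 70, 72, 66, 
[... 304 characters left out ...]
 -5, -5, -5, -3, -6, -2, -2, -5] [48, 48, 43]
271 [-2, -2, -1, -4, -1, -7, -2, -4, -6, -4, -5, -7, 0, -6] [27, 26, 24]
272 [-1, -1, -9, -4, -5, -4, -1, 1, 0, -3, -11, -6, -3, -4] [25, 25, 25]
273 [-6, -2, -5, 1, -4, -1, -1, -3, -6, -2, -4, -5, -1, -5] [29, 28, 27]
274 [-1, -8, -3, -3, -1, -2, -3, -1, -5, -2, 3, 0, -5, 1] [30, 28, 28]
275 [-6, -2, -2, -1, -4, -3, 1, -4, -8, -1, -1, -2, -2, 5] [29, 29, 28]
-0.006 [337.8 267.7] [337.7 270.2]
-0.0025 [337.9 266.4] [337.8 268.9]
0 [337.9 265.6] [337.8 268.1]
0.0025 [338.  264.7] [337.9 267.2]
0.005 [338.  263.8] [337.9 266.3]
0.025 [338.3 256.6] [338.2 259.1]
rim bore front [337.9 266.3] back [338.2 260. ] sleeve front [337.8 268.5] [338.2 257.9]
```

Ring centre reads within about 1.5 mm of the rim, and the head underside (row 259.6) matches the prediction for the mark. Step 2 holds, so I'll turn the wrist in small steps while watching the moment.

```bash
python3 - <<'E'
from h import *
np.set_printoptions(precision=3,suppress=True)
bot.wait(.5)
j=np.array(bot.solve_ik(COL+[0,0,.037],quat(-.334-.95+np.pi)));print(j,bot.read_joint_positions())
m0=bot.read_moment();print(m0);d=0
while d<1.34:
    d+=.1 if d<.98 else .03
    k=j.copy();k[5]-=d;bot.goto_joints(k)
    m=bot.read_moment()-m0;print(round(d,2),m,bot.read_ft_force(),bot.read_position(),round(bot.read_joint_positions()[5]-k[5],3))
    if abs(m[2])>.45: break
print(bot.read_clock(),bot.read_finger_force(),bot.read_gripper_width()*85)
s=save("side","side4")[:,:,::-1];t=save("top","top4")[:,:,::-1]
f=lambda a,x,y:cv2.resize(a[y:y+60,x:x+66],(396,360),interpolation=cv2.INTER_CUBIC)
cv2.imwrite("pics/z5.png",np.hstack([f(s,305,220),f(t,200,170)]))
E
```

```text
[ 0.243  0.394 -0.28   0.897  0.    -0.043] [ 0.243  0.394 -0.28   0.897  0.    -0.043]
[ 0.033 -0.026 -0.036]
0.1 [-0.035  0.032  0.019] [ 1.084 -0.206 -2.204] [0.518 0.204 0.162] 0.002
0.2 [0.008 0.059 0.055] [ 0.137  0.799 -1.357] [0.518 0.204 0.162] 0.004
0.3 [-0.221  0.107  0.033] [-0.206 -0.979 -2.253] [0.518 0.204 0.162] 0.004
0.4 [-0.89   0.418 -0.054] [-2.31  -5.037 -0.529] [0.517 0.204 0.162] 0.004
0.5 [-0.933  0.532 -0.128] [-3.128 -4.55  -0.722] [0.517 0.204 0.162] 0.003
0.6 [-0.871  0.565 -0.123] [-3.233 -4.464 -0.235] [0.517 0.204 0.162] 0.003
0.7 [-0.908  0.573 -0.111] [-3.563 -4.026 -0.233] [0.517 0.204 0.162] 0.003
0.8 [-0.886  0.623 -0.069] [-2.611 -5.002  0.056] [0.517 0.204 0.162] 0.003
0.9 [-0.929  0.657 -0.098] [-3.844 -4.632 -0.235] [0.517 0.204 0.162] 0.003
1.0 [-1.08   0.715 -0.078] [-3.898 -4.533 -0.356] [0.517 0.204 0.162] 0.003
1.03 [-1.14   0.666 -0.069] [-3.491 -5.45   0.217] [0.517 0.203 0.162] 0.003
1.06 [-1.142  0.674 -0.061] [-3.101 -6.456  0.741] [0.517 0.203 0.162] 0.003
1.09 [-1.275  0.642 -0.095] [-3.892 -6.595  0.917] [0.517 0.203 0.162] 0.003
1.12 [-1.626  0.578 -0.146] [-3.083 -8.793  1.2  ] [0.517 0.203 0.162] 0.003
1.15 [-2.065  0.424 -0.165] [-2.693 -9.842 -0.845] [0.518 0.202 0.162] 0.003
1.18 [-2.247  0.276 -0.286] [ -2.705 -11.918   0.83 ] [0.518 0.201 0.162] 0.004
1.21 [-2.464  0.443 -0.404] [ -1.713 -13.447   1.237] [0.518 0.201 0.162] 0.004
1.24 [-2.592  0.418 -0.605] [ -0.779 -16.198   1.23 ] [0.518 0.2   0.162] 0.004
18.7333 50.57423936355917 34.808910809653995
```

View pics/z5.png

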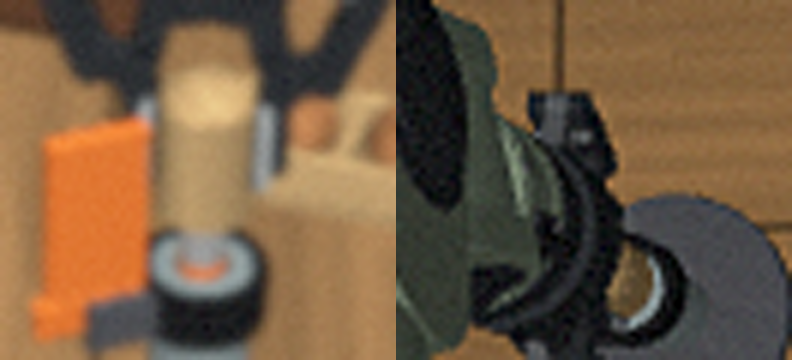

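```bash
python3 - <<'E'
from h import *
np.set_printoptions(precision=3,suppress=True)
for a in (.2,.3,.4,.5):
    print(a,[proj("side",COL+[r*np.cos(a),r*np.sin(a),.07]) for r in (.064,.024)])
k=np.array(bot.solve_ik(COL+[0,0,.037],quat(-.334-.95+np.pi)));k[5]-=1.2;bot.goto_joints(k);bot.wait(.4)
print(bot.read_moment(),bot.read_ft_force(),bot.read_position(),bot.read_finger_force())
s=save("side","side5")[:,:,::-1]
cv2.imwrite("pics/z6.png",cv2.resize(s[220:280,300:370],(700,600),interpolation=cv2.INTER_CUBIC))
for y in range(258,270): print(y,[int(s[y,x,2])-int(s[y,x,0]) for x in range(332,346)])
E
```

```text
0.2 [array([310.149, 239.82 ]), array([328.28, 238.42])]
0.3 [array([310.697, 241.49 ]), array([328.518, 239.038])]
0.4 [array([311.539, 243.137]), array([328.863, 239.644])]
0.5 [array([312.671, 244.743]), array([329.313, 240.231])]
[-2.497  0.353 -0.331] [ -1.098 -12.623  -0.49 ] [0.518 0.201 0.162] 47.87369108700659
258 [36, 32, 39, 49, 54, 57, 60, 61, 59, 55, 53, 45, 40, 51]
259 [-1, -3, 7, 19, 22, 30, 30, 32, 30, 26, 20, 7, 2, 18]
260 [-12, -10, -2, 7, 6, 7, 6, 6, 8, 5, -1, -7, -11, -6]
261 [-13, -7, 7, 10, 5, 2, 0, -1, -1, 3, 2, -5, -9, -12]
262 [-13, -4, 11, 14, 7, 2, 0, -2, 1, 11, 11, -1, -11, -11]
263 [-13, -3, 19, 33, 28, 14, 12, 15, 29, 37, 30, 4, -11, -12]
264 [-14, -3, 33, 70, 76, 67, 59, 64, 80, 81, 49, 7, -9, -13]
265 [-15, -5, 25, 69, 101, 113, 115, 118, 107, 84, 38, 3, -11, -13]
266 [-13, -9, 2, 29, 59, 84, 94, 86, 69, 37, 7, -10, -13, -14]
267 [-11, -9, -8, -3, 10, 17, 22, 19, 10, -4, -8, -12, -10, -12]
268 [-7, -9, -10, -10, -9, -8, -7, -8, -8, -12, -11, -11, -10, -5]
269 [-6, -7, -3, -6, -7, -11, -11, -8, -11, -10, -8, -7, -4, -5]
```

View pics/z6.png

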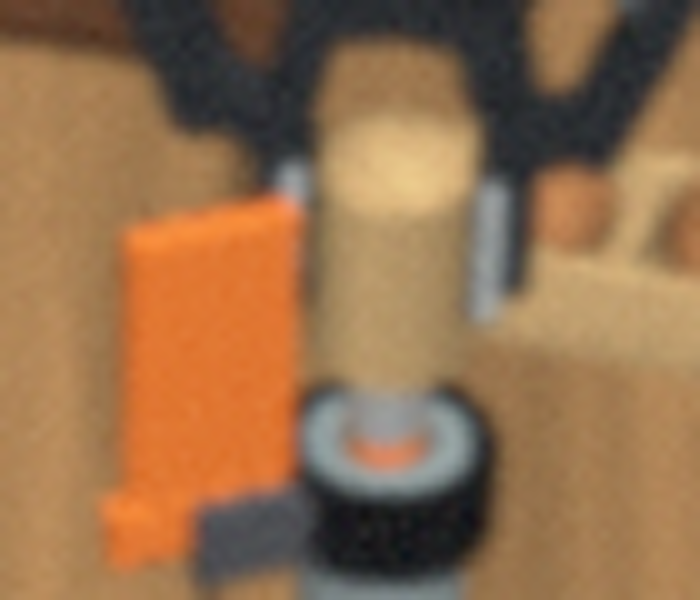

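The lever's top edge reads 0.41 rad, against a predicted closed range of 0.37–0.47. It lies against the stop tab, and the rising reaction force says it's on the hard stop. The ring is still at the rim (side row ~265) and the grip is 48 N, so I'll hand in.

```bash
python3 -c "
from h import *
bot.wait(.5);print(bot.read_clock());print(bot.close_job())"
```

```text
20.0333
the job is handed in; nothing more can be done
None
```

I handed the job in at 20.0 s. The post is held in the grey sleeve with its orange ring at the rim, gripped at about 48 N, and the lever is swung against its stop, all by my own measurements since the hand-in returned no verdict.

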